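# Tip a tacky varnished part down a board

### The arm

A 7-joint arm with a two-finger parallel gripper is mounted at the origin on a cart in front of the work surface, level with it; the furniture and walls round the work are solid. World frame = base frame: x ahead of the robot, y to its left, z up, the work surface at z = 0. Lengths are in m, angles in rad, forces in N, time in s.
With the tool pointing down it reaches from about 0.35 to 0.9 m from the base axis. Payload 8.1 kg.
Tool frame: the origin (TCP) lies on the centre line of the jaws, within the pads' length; the fingertips stand 19 mm ahead of it and the grasp point (between the pads) is the TCP (arm.tip_reach is the distance from the TCP to the fingertips, in m); z points along the fingers, y is the line along which they close (so a half turn about z gives the same grasp; the last joint's range is limited). The gripper opens to 92 mm and grips with 3 to 60 N. Pads are 19 mm wide; open, the fingers measure 130 mm over their backs; the gripper's body (75 mm by 190 mm) begins 47 mm behind the grasp point.
Start: joints at [1.127, 0.434, 0.025, 1.573, -0.012, 1.134, -0.075], TCP at [0.209, -0.589, 0.246] pointing down, gripper open.
Joint ranges: [-2.62, 2.62], [-0.44, 2.09], [-1.27, 1.32], [0.08, 2.57], [-1.32, 4.46], [0.12, 2], [-2.74, 2.74]. Speed limits (rad/s): [2.22, 2.22, 3.01, 3.01, 3.14, 3.14, 3.14].

### API

Orientations are given as a rotation vector (axis times angle).
In Python, from cell import arm gives the robot as it stands.
- The arm moves only by the tool arm_command, never from a script. Its argument "targets" is a list that holds one entry, the list of rows, each a list of 6 numbers: the shift along the tool's x, y, z in m, then the turn, a rotation vector about the tool's x, y, z in rad. A call has 1 to 10 rows; each row shifts and turns the commanded pose from where the row before left it, along the tool's axes as they then stand; what a row does not reach is not made up. A row lasts 1/8 s, in which the tool goes at most 62.5 mm and 10.7 degrees, less where a joint would pass 70% of its speed; a pose out of reach is approached as far as the arm can. A call with a gripper value outside its range is refused whole. "jaw" is the finger opening in m, from 0 to 0.0918, set as the call begins (left out, the last holds). The fingers move at their own pace and stop on an object; "newtons" is the grip in N (left out, the last holds). Time passes only in rows, so rows that do not move let the fingers close. It gives the time, the measured TCP pose, the force, the opening and the grip force at its end, in the units of the state.
- arm.observe(): the state, without advancing time (a new reading comes with each control period).
- arm.get_image(name): name is "scene" or "top"; returns a dict with "pixels" (400x640x3 uint8, red, green, blue), "z_map" (400x640 float32, m along the optical axis (not along the pixel's ray), 0 where there is no reading), "fx", "fy", "cx", "cy" (pixels), "dist" ([k1, k2, p1, p2, k3] as OpenCV has them; the pictures are not rectified), "xyz" and "rotation" of the camera in the world. Camera axes: x right, y down, z forward; pixel columns grow to the right and rows downward; lengths in m; the calibration is good to about 2 mm. A picture is of the moment at which its call begins.
- arm.sign_off(): hands the job in; it is judged then, once.
The state is a dict: "clock": time; "joints": joint angles; "dq": joint speeds; "joint_efforts": joint torques, N m; "position": TCP position; "ee_rot": TCP orientation; "force": force on the tool from outside, world axes, zero at the start; "ft_torque": the same for the moment, N m; "width": opening from 0.0 (shut) to 1.0 (fully open); "gripper_force": force on a finger pad.
Only numpy, scipy, OpenCV 4.12 (cv2) and the standard library are available. Lean on these libraries where they do the work, as an engineer would, in place of code of your own. Each camera call takes 0.05 s, during which the arm holds its last target. There are 200 camera calls.

### The job

The oak piece lying on the handled board is freshly varnished and must not be touched, but it should sit down at the board's lip. Take the board by its bar handle, slide its round nose up against the bench stop and, keeping it lightly pressed there, tip it slowly until the piece just starts to slide; hold the board still at that angle until the piece has slid down gently and come to rest against the lip. Then lower the board gently flat, nose still at the stop, let go, and leave the other things alone.

Things in the scene. Friction and masses are not known exactly. Their poses are not given: they have to be found in the camera images.
- bench_stop: dark wooden batten screwed to the table, 130 (x) x 40 (y) x 18 (z) mm; origin at the centre of its underside, on the table top; its x axis runs along the batten; its working face is 20 mm from the origin on its +y side, toward the board. It cannot move; pressing on it with more than 15 N is too hard
- tip_board: loose plywood board 90 wide x 290 long x 12 mm thick, 0.5 kg, flat on the table, its nose 10 to 35 mm from the stop's face, nearly square to it. Origin on the underside below the nose axis; +y runs up the board to the handle, x across, z up. A lip 14 mm high, 10 mm thick stands across its face, inner side at y = 22 mm
- board_nose (a point): axis of the half-round nose (6 mm radius, axis along x) at the board's lower end, at mid width, 6 mm above the underside; it rolls in the corner of table and stop as the board tips; it touches the stop when 26 mm from the stop's origin along the stop's y
- board_handle (a point): middle of the board's bar handle: a round bar 14 mm thick, 70 mm clear length along the board's x between two wooden cheeks, its axis 54 mm above the underside (42 mm above the board's face) and 270 mm up the board (y) from the nose axis; to be gripped across its thickness from above, and it can turn between the fingers
- oak_center (a point): centre of the pale oak piece, 36 (x) x 85 (y) x 29 (z) mm, 58 g, lying lengthwise on the board, at first 145 to 165 mm (y) from the nose axis; against the lip its centre is 64 mm from it. On this board it starts to slide at some angle between 15 and 30 degrees, different each time
- oak_part: the same oak piece; origin at the centre of its underside
- tape_roll: roll of masking tape 120 x 113 x 38 mm, bystander; origin at the centre of its underside
- measure: tape measure 35 x 85 x 66 mm standing on its base, bystander; origin at the centre of its underside
- pine_piece: pine offcut 45 x 70 x 32 mm lying on the table, bystander; origin at the centre of its underside
Not all that is in view belongs to the job. Of the things shaped like the bench_stop, the wooden one is meant.

How it is judged:
On the way, in this order (a step that is already met when the one before it is completed fails the run):
1. the board, still down, has its nose against the bench stop (within 3 mm) (y of board_nose in the frame of bench_stop below 0.029 m and angle between tip_board's own z axis and vertical below 0.15 rad), for 0.1 s.
2. the board is tipped more than 11 degrees and the oak piece has begun to slide (20 mm or more) (y of oak_center in the frame of tip_board below 0.125 m and angle between tip_board's own z axis and vertical above 0.2 rad).
3. with the board held steady at more than 11 degrees and its nose pressed on the bench stop (0.5 N or more), the oak piece lies at rest against the lip (y of oak_center in the frame of tip_board below 0.07 m and linear speed of oak_part below 0.03 m/s and angular speed of tip_board below 0.15 rad/s and angle between tip_board's own z axis and vertical above 0.2 rad and contact force between tip_board and bench_stop above 0.5 N), for 0.4 s.
At the end, for the whole second after the job is handed in: the board lies flat on the table (within 1.7 degrees) with its nose within 6 mm of the bench stop, released and at rest, and the oak piece lies flat on it at rest, against the lip (within 5.5 mm) (angle between tip_board's own z axis and vertical below 0.03 rad and height (world z) of board_nose below 0.01 m and y of board_nose in the frame of bench_stop below 0.032 m and y of oak_center in the frame of tip_board between 0.055 and 0.07 m and z of oak_center in the frame of tip_board below 0.031 m and height (world z) of oak_center above 0.022 m and linear speed of each of oak_part, tip_board below 0.02 m/s); the robot touches nothing.
It fails at once if the oak piece is touched by the robot, or a bystander is moved by more than 15 mm (contact force between any of the fingers, the arm and oak_part above 0.3 N or distance of any of tape_roll, measure, pine_piece from where it was at the start of the episode above 0.015 m).
It fails at once if the oak piece shoots down (faster than 0.35 m/s) (linear speed of oak_part above 0.35 m/s).
It fails at once if the board is still being tipped or lowered (faster than 0.15 rad/s) while the oak piece is sliding, 30 mm or more on its way, or the board is dropped or jerked (turns faster than 1.2 rad/s) ((y of oak_center in the frame of tip_board between 0.08 and 0.115 m and angular speed of tip_board above 0.15 rad/s) or angular speed of tip_board above 1.2 rad/s).
It fails at once if the board is pressed against the bench stop with more than 15 N (contact force between tip_board and bench_stop above 15 N).
It fails at once if the nose of the tipped board leaves the bench stop (3 mm or more) (angle between tip_board's own z axis and vertical above 0.1 rad and (y of board_nose in the frame of bench_stop above 0.029 m or height (world z) of board_nose above 0.01 m)).
It also fails if it takes over 72 s, if anything falls off the work surface, if the arm or the gripper's body presses on something with over 40 N, if the wrist force passes 120 N, or if a joint passes its speed limit or range.

## Working session

There is one attempt and no reset: what is moved stays moved. The work goes in short steps, Python scripts to look and compute and a tool call to move; the robot and the scene stay as the last step left them, time stands still between calls to the robot, and variables do not carry over. Pictures are saved under pics/ and viewed, at most 12 in all, crops included, and the job is handed in when it is done.

Besides the shell and the picture viewer there is one more tool, called after "Request:" as name(argument=value, ...), one argument or row to a line, values as JSON. arm_command: Moves the arm, as the interface text tells. Its arguments: {"type":"object","properties":{"targets":{"type":"array","items":{"type":"array","items":{"type":"array","items":{"type":"number"}}}},"jaw":{"type":"number"},"newtons":{"type":"number"}},"required":["targets"]}

```bash
mkdir -p pics; cat > h.py <<'E'
import numpy as np,cv2
from cell import arm
from scipy.spatial.transform import Rotation as R
def rot(im):
    r=np.array(im["rotation"],float)
    return r if r.shape==(3,3) else R.from_rotvec(r).as_matrix()
def snap(n,f=None,crop=None,s=1):
    im=arm.get_image(n); np.savez('/tmp/%s.npz'%n,z=im["z_map"],px=im["pixels"],R=rot(im),t=im["xyz"],K=[im["fx"],im["fy"],im["cx"],im["cy"]],d=im["dist"])
    if f:
        p=im["pixels"][:,:,::-1]
        if crop: a,b,c,d=crop; p=p[b:d,a:c]
        cv2.imwrite('pics/'+f,cv2.resize(p,None,fx=s,fy=s,interpolation=cv2.INTER_CUBIC))
    return im
def pix(n,uv,z=None):
    """world points of pixels: on plane z=.. or by z_map"""
    D=np.load('/tmp/%s.npz'%n); fx,fy,cx,cy=D['K']; K=np.array([[fx,0,cx],[0,fy,cy],[0,0,1]])
    uv=np.array(uv,float).reshape(-1,2)
    n_=cv2.undistortPoints(uv[:,None],K,D['d'])[:,0]
    r=np.c_[n_,np.ones(len(uv))]
    if z is None:
        zz=np.array([D['z'][int(round(v)),int(round(u))] for u,v in uv])
        return (r*zz[:,None])@D['R'].T+D['t']
    w=r@D['R'].T; return D['t']+w*((z-D['t'][2])/w[:,2])[:,None]
E
python3 - <<'E'
from h import *
for n in("scene","top"):
    im=snap(n,n+'0.png'); print(n,im["xyz"],im["rotation"],im["fx"])
s=arm.observe();print(s)
E
```

```text
scene [-0.46032596  0.4755049   0.71080842] [-1.27491416  1.99496671 -1.14640713] 378.2971883012949
top [ 0.22724891 -0.00463524  1.50284324] [-2.10744079  2.1299945  -0.1875222 ] 484.94177821710326
{'clock': 0.1, 'joints': array([ 1.12739369,  0.43514587,  0.02496902,  1.57401843, -0.01158638,
        1.13401709, -0.07510544]), 'dq': array([ 1.06196366e-03,  2.85632164e-05,  2.26851792e-05, -2.78588405e-03,
       -6.99336834e-04,  6.59324972e-04, -3.60311766e-05]), 'joint_efforts': array([ 3.88518107e-03, -6.69127679e+01,  9.88533497e-01, -3.15145075e+01,
       -6.04609516e-02,  3.74637265e-02,  1.90486679e-05]), 'position': array([ 0.20870297, -0.58865208,  0.24502325]), 'ee_rot': array([-3.09473745e+00, -5.32407794e-01,  6.01230130e-04]), 'force': array([ 0.56254949, -0.02656396, -0.64243874]), 'ft_torque': array([-0.01108056, -0.02135497, -0.02599694]), 'gripper_force': 0.0, 'width': 1.0002730990087971}
```

View pics/top0.png

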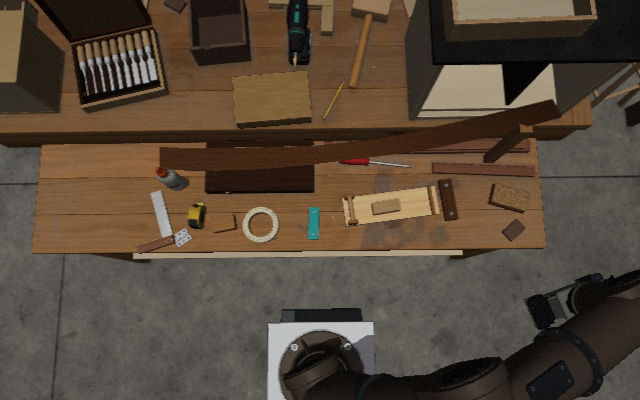

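View pics/scene0.png

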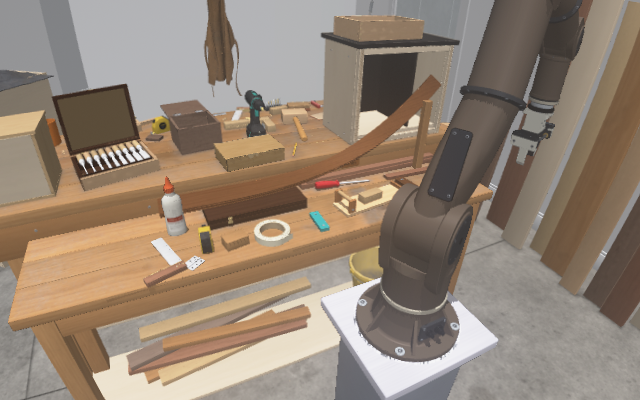

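The scene picture shows the workbench behind the robot's base. In the top picture, the candidates for the stop are the dark wooden batten (448,200), which touches the work, the teal batten (314,222), the brown offcut strips at (482,169), and the dark brown block at (513,230). I choose (448,200). The candidates for the oak are the piece on the board (386,207), the pine at (225,224) and the cork block (510,197). I choose (386,207). The board's handle is at (350,208).

```bash
python3 - <<'E'
from h import *
snap("top","crop1.png",(325,165,475,235),5)
P=pix("top",[(u,v) for v in range(100,240,5) for u in range(300,540,5)])
Z=P[:,2].reshape(28,48)
for i in range(0,28): print(100+5*i,' '.join('%d'%(1000*z) for z in Z[i][::2]))
print(pix("top",[(350,208),(448,200),(386,207),(314,222),(395,140)]))
E
```

```text
100 151 101 104 106 99 106 101 103 99 97 98 146 253 142 140 136 135 141 139 141 137 176 138 141
105 154 101 99 103 101 104 102 97 98 103 100 138 218 143 134 145 139 137 140 137 137 140 138 344
110 157 158 101 106 98 97 101 100 108 98 103 145 127 130 122 132 122 102 94 120 120 316 331 341
115 156 145 99 105 98 99 105 101 102 99 104 133 120 119 125 125 123 125 128 275 295 305 316 328
120 130 119 100 102 103 99 102 103 101 104 107 103 105 99 109 101 103 251 262 270 280 289 303 312
125 105 101 102 103 105 98 98 105 101 102 101 96 95 105 196 217 229 236 248 262 270 283 295 298
130 81 85 82 82 81 76 75 75 72 69 71 74 167 184 193 206 213 228 237 248 259 267 297 296
135 30 25 22 24 21 21 17 18 15 19 143 157 163 174 179 192 204 219 222 232 1 232 272 -6
140 41 38 -24 -29 -25 -1 12 113 126 133 137 150 155 165 175 181 195 30 26 37 163 228 223 0
145 43 46 95 95 90 100 100 111 119 116 124 135 149 156 166 33 34 36 27 30 156 180 39 -3
150 76 82 81 86 85 90 98 101 107 114 120 130 30 26 18 21 17 27 24 75 135 18 20 3
155 71 74 75 75 83 83 90 95 104 1 8 9 -2 3 1 4 -4 2 2 73 78 -2 2 4
160 67 71 70 73 81 
[... 491 characters left out ...]

200 1 0 2 2 1 65 13 13 15 48 12 18 9 26 3 19 -4 1 6 29 35 36 30 4
205 0 7 2 0 4 60 16 15 45 40 14 14 13 22 1 12 -4 0 2 2 18 33 34 2
210 -1 17 1502 2 5 60 8 15 44 45 17 12 11 15 0 24 -1 1 4 1 1 2 25 4
215 1 12 -1 5 1 61 13 13 14 17 9 14 18 0 1 16 2 4 0 0 1 3 0 0
220 7 14 3 2 5 64 10 10 15 13 0 -2 -5 2 7 -4 2 1 3 4 -1 0 5 5
225 1 27 4 4 4 12 1 3 5 1 4 2 0 0 1 3 3 0 4 4 -5 12 14 -4
230 5 8 7 -3 1 10 4 -3 0 2 1502 3 -6 4 0 -3 3 -2 6 2 -2 15 17 -3
235 4 14 1 -2 0 2 5 2 3 4 -6 3 -1 0 0 6 2 2 2 0 0 10 5 0
[[ 0.48464    -0.09046616  0.06403764]
 [ 0.51451978 -0.39831295  0.0185075 ]
 [ 0.4896907  -0.20127632  0.04599239]
 [ 0.45049719  0.01911013  0.01579141]
 [ 0.67163415 -0.222026    0.1402986 ]]
```

View pics/crop1.png

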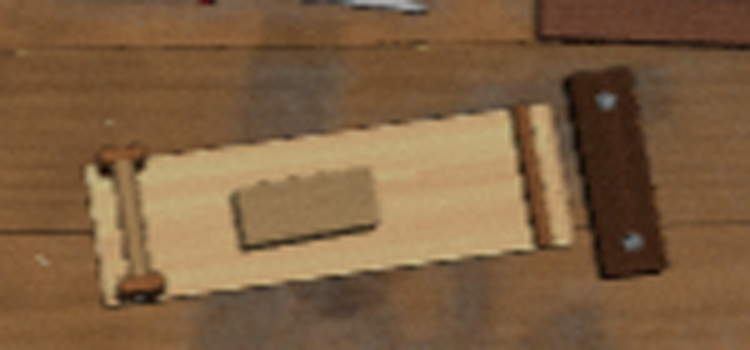

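The crop shows the chosen things: the bar from (350,197) to (353,222), the oak at (386,207), the lip at (431,200), the nose edge from (435,186) to (439,214), and the wooden screwed stop around (448,200). The choice is confirmed.

```bash
python3 - <<'E'
from h import *
f=lambda L:[(325+(x+.5)/5-.5,165+(y+.5)/5-.5) for x,y in L]
st=pix("top",f([(632,68),(665,268),(565,75),(602,277)]),.018); print("stop",st.round(4))
nose=pix("top",f([(549,103),(571,244)]),.006);print("nose",nose.round(4))
tail=pix("top",f([(85,165),(105,305)]),.012);print("tail",tail.round(4))
bar=pix("top",f([(123,172),(138,270)]),.061);print("bar top",bar.round(4),bar.mean(0))
bar2=pix("top",f([(119,222),(144,219)]),.054);print("bar sides",bar2.round(4))
lip=pix("top",f([(522,104),(546,247)]),.026);print("lip top",lip.round(4))
oak=pix("top",f([(232,187),(372,167),(380,227),(245,248)]),.041);print("oak",oak.round(4))
an=lambda v:np.degrees(np.arctan2(v[1],v[0]))
print("angles: stop x",an(st[0]-st[1]),an(st[2]-st[3]),"nose",an(nose[0]-nose[1]),"tail",an(tail[0]-tail[1]),"bar",an(bar[0]-bar[1]), 'long',an(tail.mean(0)-nose.mean(0))-90)
d=st[0]-st[1];d/=np.linalg.norm(d);nrm=np.array([-d[1],d[0],0])
print("nose dist from face",(nose-st[:2].mean(0))@nrm-.04,"bar",(bar-st[:2].mean(0))@nrm-.04, "along",(nose.mean(0)-st[:2].mean(0))@d)
s=arm.observe(); print(R.from_rotvec(s['ee_rot']).as_matrix().round(3))
E
```

```text
stop [[ 0.5842 -0.412   0.018 ]
 [ 0.457  -0.4246  0.018 ]
 [ 0.5802 -0.3698  0.018 ]
 [ 0.4518 -0.3855  0.018 ]]
nose [[ 0.565  -0.3617  0.006 ]
 [ 0.4747 -0.3705  0.006 ]]
tail [[ 0.5274 -0.068   0.012 ]
 [ 0.4387 -0.0787  0.012 ]]
bar top [[ 0.5129 -0.0888  0.061 ]
 [ 0.4527 -0.0965  0.061 ]] [ 0.48282242 -0.09268873  0.061     ]
bar sides [[ 0.4834 -0.0861  0.054 ]
 [ 0.4851 -0.1013  0.054 ]]
lip top [[ 0.5601 -0.3401  0.026 ]
 [ 0.4697 -0.3501  0.026 ]]
oak [[ 0.5067 -0.1566  0.041 ]
 [ 0.5182 -0.2428  0.041 ]
 [ 0.4808 -0.2461  0.041 ]
 [ 0.4687 -0.1634  0.041 ]]
angles: stop x 5.6613847584118515 6.952613276218771 nose 5.553504452492083 tail 6.885424742944576 bar 7.287442601551088 long 7.1701353613382395
nose dist from face [0.01195621 0.01212708] bar [0.28860368 0.28688259] along 0.004410252055541509
[[ 0.943  0.334 -0.001]
 [ 0.334 -0.943  0.001]
 [-0.    -0.001 -1.   ]]
```

Request:
arm_command(
  targets=[
    [[0, 0, 0, 0, 0, 0.11], [0, 0, 0, 0, 0, 0.11], [0.033, -0.046, 0, 0, 0, 0], [0.033, -0.046, 0, 0, 0, 0], [0.033, -0.046, 0, 0, 0, 0], [0.033, -0.046, 0, 0, 0, 0], [0.033, -0.046, 0, 0, 0, 0], [0.033, -0.046, 0, 0, 0, 0], [0.033, -0.046, 0, 0, 0, 0], [0, 0, 0, 0, 0, 0]],
  ],
  jaw=0.06,
)

```text
clock: 1.4
position: [0.4015, -0.2373, 0.2458]
ee_rot: [-3.134, -0.202, -0.001]
force: [-0.9, -0.3, 0.4]
width: 0.652
gripper_force: 0.0
```

```bash
cat >> h.py <<'E'
def rel(p):
    s=arm.observe(); M=R.from_rotvec(s['ee_rot']).as_matrix()
    print('t',s['clock'],'pos',s['position'].round(4),'axes x',M[:,0].round(3),'y',M[:,1].round(3),'z',M[:,2].round(3),'F',s['force'].round(2))
    print('to go, tool axes',(M.T@(np.array(p)-s['position'])).round(4)); print('q',s['joints'].round(2))
E
python3 -c "
from h import *
rel([.4835,-.0933,.054])"
```

```text
t 1.4 pos [ 0.4015 -0.2373  0.2458] axes x [0.992 0.128 0.001] y [ 0.128 -0.992 -0.001] z [ 0.001  0.001 -1.   ] F [-0.88 -0.3   0.36]
to go, tool axes [ 0.0996 -0.1321  0.192 ]
q [ 0.53  0.19 -0.13  1.93  0.03  1.02 -1.05]
```

Request:
arm_command(
  targets=[
    [[0.033, -0.044, 0, 0, 0, 0], [0.033, -0.044, 0, 0, 0, 0], [0.0336, -0.044, 0.02, 0, 0, 0], [0, 0, 0.04, 0, 0, 0], [0, 0, 0.03, 0, 0, 0], [0, 0, 0, 0, 0, 0], [0, 0, 0, 0, 0, 0]],
  ],
)

```text
clock: 2.28
position: [0.4829, -0.0992, 0.1567]
ee_rot: [3.136, 0.188, 0.001]
force: [0.3, -0.1, -0.2]
width: 0.651
gripper_force: 0.0
```

```bash
python3 - <<'E'
from h import *
rel([.4835,-.0933,.054])
a=snap("top")["pixels"][150:240,290:480]; b=snap("scene")["pixels"][150:250,300:490]
a=cv2.resize(a,(760,360),interpolation=2);b=cv2.resize(b,(760,230*400//230),interpolation=2)[:230]
cv2.imwrite('pics/c2.png',np.vstack([a,b])[:,:,::-1])
E
```

```text
t 2.275 pos [ 0.4829 -0.0992  0.1567] axes x [0.993 0.12  0.001] y [ 0.12  -0.993  0.   ] z [ 0.001 -0.    -1.   ] F [ 0.26 -0.09 -0.17]
to go, tool axes [ 0.0012 -0.0059  0.1027]
q [ 0.27  0.34 -0.22  1.98  0.1   0.83 -1.46]
```

View pics/c2.png

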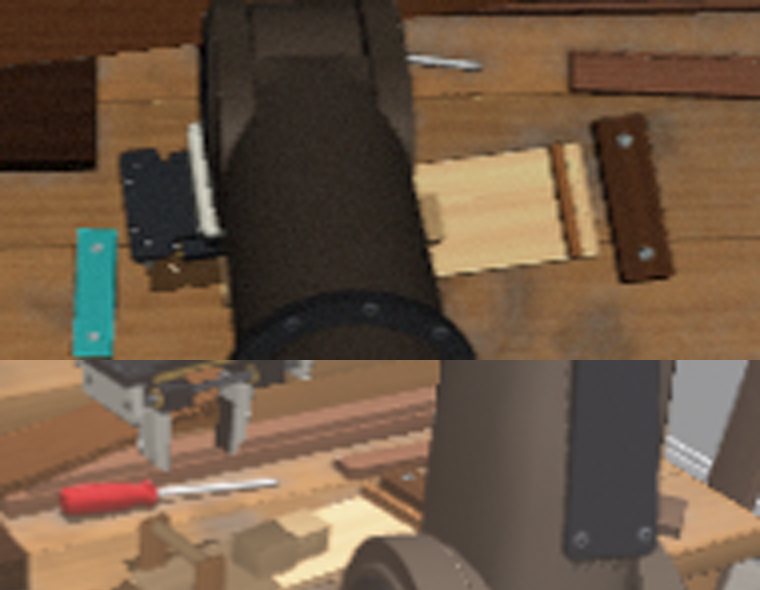

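The top half shows the arm covering the handle, with the oak's nose end still visible at crop (430,220), full (397,205). The bottom half shows the fingers above the bar handle, with the oak in view at about (369,268). Both views are usable for watching the slide.

Request:
arm_command(
  targets=[
    [[0.001, -0.006, 0.02, 0, 0, 0], [0, 0, 0.03, 0, 0, 0], [0, 0, 0.03, 0, 0, 0], [0, 0, 0.022, 0, 0, 0], [0, 0, 0, 0, 0, 0], [0, 0, 0, 0, 0, 0]],
  ],
)

```text
clock: 3.12
position: [0.4836, -0.0927, 0.055]
ee_rot: [3.135, 0.189, 0.003]
force: [0.1, 0.2, -0.0]
width: 0.654
gripper_force: 0.0
```

```bash
python3 - <<'E'
from h import *
rel([.4835,-.0933,.054])
a=snap("scene","c3.png",(320,210,420,280),7)
E
```

```text
t 3.125 pos [ 0.4836 -0.0927  0.055 ] axes x [0.993 0.12  0.002] y [ 0.12  -0.993  0.001] z [ 0.002 -0.    -1.   ] F [ 0.08  0.16 -0.01]
to go, tool axes [-0.0002  0.0006  0.001 ]
q [ 0.23  0.49 -0.19  2.08  0.17  0.59 -1.53]
```

View pics/c3.png

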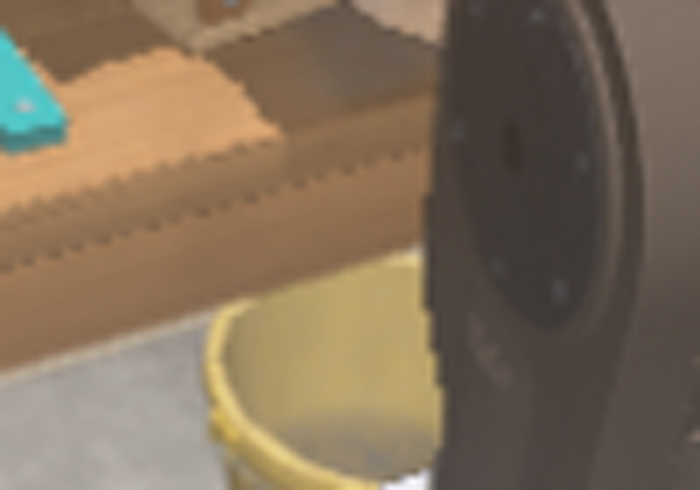

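That crop was misplaced: it shows bench edge and basket only. The handle is near (345,192). The grip width will confirm the grasp.

Request:
arm_command(
  targets=[
    [[0, 0, 0, 0, 0, 0], [0, 0, 0, 0, 0, 0], [0, 0, 0, 0, 0, 0], [0, 0, 0, 0, 0, 0], [0, 0, 0, 0, 0, 0]],
  ],
  jaw=0.0,
  newtons=25,
)

```text
clock: 3.8
position: [0.4828, -0.0931, 0.0538]
ee_rot: [3.135, 0.189, 0.0]
force: [0.2, -3.9, 0.0]
width: 0.158
gripper_force: 1.5
```

```bash
python3 - <<'E'
from h import *
s=arm.observe();print(s['width']*.0918,s['gripper_force'],s['position'],s['force'])
snap("top"); a=snap("scene","c3b.png",(320,150,430,225),7)
E
```

```text
0.014517297420301938 1.5039309114217758 [ 0.48277355 -0.09307741  0.0537598 ] [ 0.24348508 -3.9209353   0.01707846]
```

View pics/c3b.png

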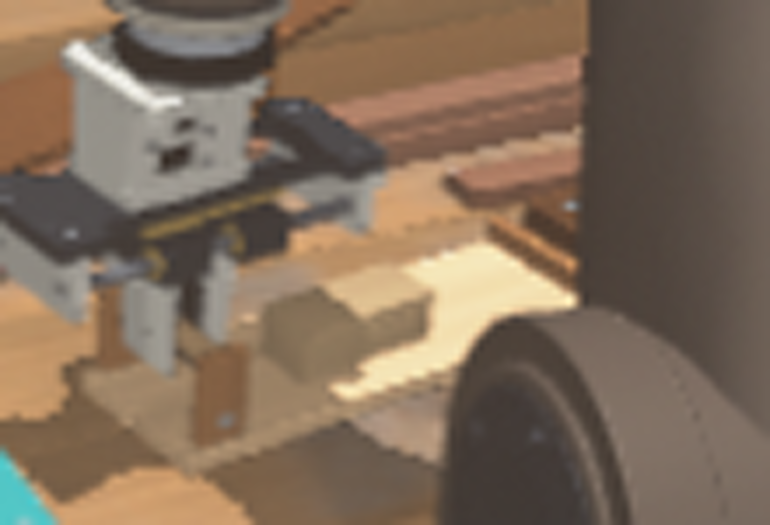

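The crop shows both fingers on the bar, at about (345,198) full, between the cheeks, with the oak clear at (369,195). Width 14.5 mm, so it is gripped. Next I slide toward the stop.

Request:
arm_command(
  targets=[
    [[0, 0, 0, 0, 0, 0], [0, 0.002, 0, 0, 0, 0], [0, 0.002, 0, 0, 0, 0], [0, 0.002, 0, 0, 0, 0], [0, 0.001, 0, 0, 0, 0], [0, 0.001, 0, 0, 0, 0], [0, 0, 0, 0, 0, 0], [0, 0, 0, 0, 0, 0]],
  ],
)

```text
clock: 4.9
position: [0.4837, -0.1006, 0.0537]
ee_rot: [3.136, 0.189, 0.0]
force: [-0.8, 2.4, 1.8]
width: 0.144
gripper_force: 25.0
```

```bash
python3 - <<'E'
from h import *
s=arm.observe();print(s['width']*.0918,s['gripper_force'],s['position'],s['force'],s['ft_torque'])
snap("top","c4.png",(385,180,465,225),9)
E
```

```text
0.013190929383177697 24.999851882457733 [ 0.4836721  -0.10057946  0.05372383] [-0.84364785  2.41729703  1.79543261] [0.70187732 0.08394733 0.03014109]
```

View pics/c4.png

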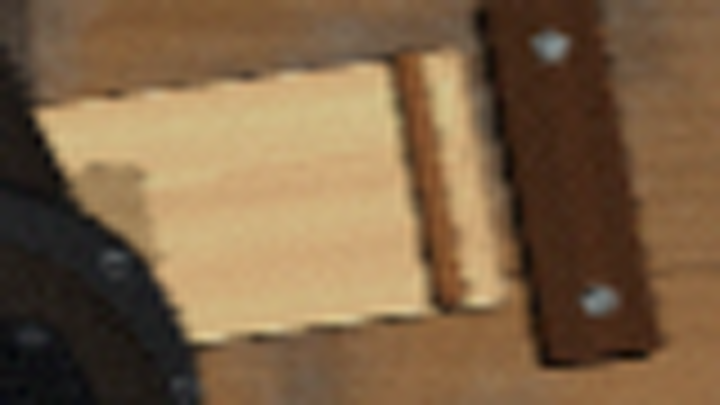

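The crop shows the nose edge from (436,186) to (441,213), about 2 px (roughly 5 mm) from the stop's face, and parallel to it. I'll advance slowly and watch the force.

Request:
arm_command(
  targets=[
    [[0, 0.001, 0, 0, 0, 0], [0, 0.001, 0, 0, 0, 0], [0, 0.001, 0, 0, 0, 0], [0, 0, 0, 0, 0, 0], [0, 0, 0, 0, 0, 0]],
  ],
)

```text
clock: 5.58
position: [0.484, -0.1036, 0.0537]
ee_rot: [3.136, 0.189, -0.0]
force: [0.6, 3.3, 1.6]
width: 0.144
gripper_force: 25.0
```

Request:
arm_command(
  targets=[
    [[0, 0.0007, 0, 0, 0, 0], [0, 0.0007, 0, 0, 0, 0], [0, 0, 0, 0, 0, 0], [0, 0, 0, 0, 0, 0]],
  ],
)

```text
clock: 6.08
position: [0.4842, -0.1048, 0.0537]
ee_rot: [3.136, 0.189, -0.0]
force: [-0.1, 4.4, 2.4]
width: 0.143
gripper_force: 25.0
```

Request:
arm_command(
  targets=[
    [[0, 0.0007, 0, 0, 0, 0], [0, 0, 0, 0, 0, 0], [0, 0, 0, 0, 0, 0]],
  ],
)

```text
clock: 6.45
position: [0.4843, -0.1055, 0.0537]
ee_rot: [3.136, 0.189, 0.0]
force: [-0.6, 3.7, 2.0]
width: 0.144
gripper_force: 25.0
```

Request:
arm_command(
  targets=[
    [[0, 0.0007, 0, 0, 0, 0], [0, 0, 0, 0, 0, 0], [0, 0, 0, 0, 0, 0]],
  ],
)

```text
clock: 6.82
position: [0.4844, -0.1063, 0.0537]
ee_rot: [3.136, 0.189, 0.0]
force: [-0.4, 3.6, 3.4]
width: 0.145
gripper_force: 25.0
```

Request:
arm_command(
  targets=[
    [[0, 0.0007, 0, 0, 0, 0], [0, 0, 0, 0, 0, 0], [0, 0, 0, 0, 0, 0]],
  ],
)

```text
clock: 7.2
position: [0.4844, -0.107, 0.0537]
ee_rot: [3.136, 0.189, 0.0]
force: [-0.6, 3.7, 3.5]
width: 0.147
gripper_force: 25.0
```

Request:
arm_command(
  targets=[
    [[0, 0.0007, 0, 0, 0, 0], [0, 0, 0, 0, 0, 0], [0, 0, 0, 0, 0, 0]],
  ],
)

```text
clock: 7.58
position: [0.4845, -0.1076, 0.0537]
ee_rot: [3.136, 0.189, -0.0]
force: [-1.3, 3.3, 2.9]
width: 0.143
gripper_force: 25.0
```

Request:
arm_command(
  targets=[
    [[0, 0.0007, 0, 0, 0, 0], [0, 0, 0, 0, 0, 0], [0, 0, 0, 0, 0, 0]],
  ],
)

```text
clock: 7.95
position: [0.4845, -0.1082, 0.0537]
ee_rot: [-3.136, -0.19, 0.0]
force: [-0.3, 5.1, 2.9]
width: 0.143
gripper_force: 25.0
```

```bash
python3 - <<'E'
from h import *
s=arm.observe();print(s['width']*.0918,s['gripper_force'],s['position'],s['force'],s['ft_torque'])
snap("top","c5.png",(385,180,465,225),9)
E
```

```text
0.013118660493938217 24.99985009431839 [ 0.48454763 -0.10815432  0.05372935] [-0.27686686  5.09815765  2.89900478] [ 1.13645125  0.18348234 -0.01878646]
```

View pics/c5.png

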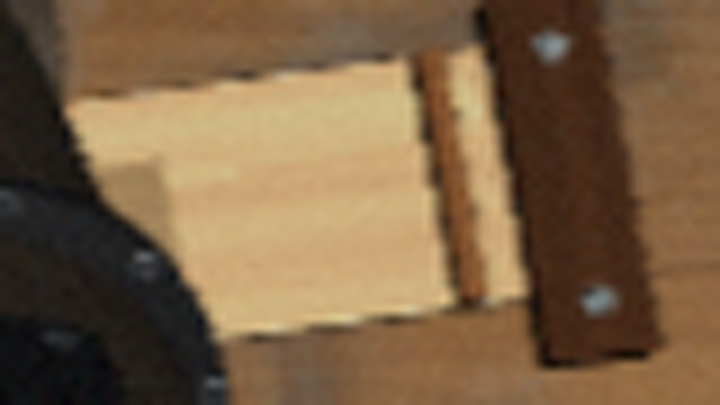

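The crop shows the nose edge meeting the stop's face along its whole width, from (438,186) to (443,213). One more small push to feel it firmly.

Request:
arm_command(
  targets=[
    [[0, 0.0007, 0, 0, 0, 0], [0, 0, 0, 0, 0, 0], [0, 0, 0, 0, 0, 0]],
  ],
)

```text
clock: 8.38
position: [0.4846, -0.1082, 0.0537]
ee_rot: [-3.135, -0.191, 0.0]
force: [-1.4, 7.6, 3.2]
width: 0.142
gripper_force: 25.0
```

Request:
arm_command(
  targets=[
    [[0, 0.0005, 0, 0, 0, 0], [0, 0, 0, 0, 0, 0], [0, 0, 0, 0, 0, 0]],
  ],
)

```text
clock: 8.75
position: [0.4846, -0.1082, 0.0537]
ee_rot: [-3.135, -0.191, 0.0]
force: [-1.8, 9.2, 4.5]
width: 0.143
gripper_force: 25.0
```

Contact: about 5 N per mm beyond the seat. I start tipping along the arc (radius 274 mm about the nose axis), backing off the press a little.

Request:
arm_command(
  targets=[
    [[0, 0.0002, -0.0023, 0, 0, 0], [0, 0.0003, -0.0024, 0, 0, 0], [0, 0.0004, -0.0023, 0, 0, 0], [0, 0.0005, -0.0024, 0, 0, 0], [0, 0, 0, 0, 0, 0], [0, 0, 0, 0, 0, 0]],
  ],
)

```text
clock: 9.5
position: [0.4845, -0.1099, 0.0627]
ee_rot: [-3.135, -0.191, 0.001]
force: [-0.4, 8.8, -1.8]
width: 0.14
gripper_force: 25.0
```

Request:
arm_command(
  targets=[
    [[0, 0.0005, -0.0023, 0, 0, 0], [0, 0.0006, -0.0024, 0, 0, 0], [0, 0.0005, -0.0023, 0, 0, 0], [0, 0.0006, -0.0023, 0, 0, 0], [0, 0, 0, 0, 0, 0], [0, 0, 0, 0, 0, 0]],
  ],
)

```text
clock: 10.25
position: [0.4848, -0.112, 0.072]
ee_rot: [-3.135, -0.191, 0.001]
force: [-0.1, 7.5, -3.0]
width: 0.144
gripper_force: 25.0
```

Request:
arm_command(
  targets=[
    [[0, 0.0006, -0.0023, 0, 0, 0], [0, 0.0006, -0.0023, 0, 0, 0], [0, 0.0006, -0.0023, 0, 0, 0], [0, 0.0007, -0.0023, 0, 0, 0], [0, 0.0007, -0.0023, 0, 0, 0], [0, 0.0007, -0.0023, 0, 0, 0], [0, 0.0007, -0.0023, 0, 0, 0], [0, 0.0007, -0.0023, 0, 0, 0], [0, 0, 0, 0, 0, 0]],
  ],
)

```text
clock: 11.38
position: [0.4855, -0.1171, 0.0906]
ee_rot: [-3.134, -0.191, 0.001]
force: [0.1, 9.4, -1.2]
width: 0.143
gripper_force: 25.0
```

Request:
arm_command(
  targets=[
    [[0, 0.0008, -0.0023, 0, 0, 0], [0, 0.0008, -0.0023, 0, 0, 0], [0, 0.0008, -0.0023, 0, 0, 0], [0, 0.0008, -0.0022, 0, 0, 0], [0, 0.0008, -0.0022, 0, 0, 0], [0, 0.0008, -0.0023, 0, 0, 0], [0, 0.0009, -0.0022, 0, 0, 0], [0, 0.0009, -0.0022, 0, 0, 0], [0, 0, 0, 0, 0, 0]],
  ],
)

```text
clock: 12.5
position: [0.4863, -0.1234, 0.1086]
ee_rot: [-3.134, -0.191, 0.001]
force: [0.1, 9.3, -0.2]
width: 0.141
gripper_force: 25.0
```

```bash
cat >> h.py <<'E'
def oak():
    """tilt from TCP height; oak lower-end distance from the lip, from scene/top picture differences"""
    s=arm.observe(); z=s['position'][2]; r=np.hypot(.27,.048)
    th=np.degrees(np.arcsin((z+.0003-.006)/r)-np.arctan2(.048,.27))
    im=snap("top"); g=im["pixels"][175:225,380:450].astype(float)
    print('t',round(s['clock'],2),'tilt',th.round(2),'F',s['force'].round(1),'y',s['position'][1].round(4))
    return im,th
def prof(th):
    # sample face along board centreline; print brightness & red-blue at y positions, height = oak top / board face
    n=np.array([.4845+.2762*.12,-.1082-.2762*.9928,.006]);a=np.radians(th) if th>0 else 0
    u=np.array([-.12*np.cos(a),.9928*np.cos(a),np.sin(a)]);w=np.array([.12*np.sin(a),-.9928*np.sin(a),np.cos(a)]);x=np.array([.9928,.12,0])
    n=np.array([.4845,-.1082,.006])-.27*np.array([-.12,.9928,0])
    D=np.load('/tmp/top.npz');fx,fy,cx,cy=D['K'];K=np.array([[fx,0,cx],[0,fy,cy],[0,0,1.]])
    Y=np.arange(.02,.16,.004)
    v=[]
    for y in Y:
        P=np.array([n+u*y+x*dx+w*.035 for dx in np.linspace(-.012,.012,5)])
        rv=cv2.Rodrigues(D['R'].T)[0]; q=cv2.projectPoints(P,rv,-D['R'].T@D['t'],K,D['d'])[0][:,0].astype(np.float32)
        v.append(cv2.remap(D['px'],q[:,:1],q[:,1:],1).mean((0,1)))
    v=np.array(v); print(' '.join('%d:%d'%(1000*y,r) for y,r in zip(Y,v.sum(1)/3)))
E
python3 -c "
from h import *
im,th=oak(); prof(th)"
```

```text
t 12.5 tilt 11.96 F [ 0.1  9.3 -0.2] y -0.1234
20:151 24:114 28:82 32:65 36:65 40:136 44:162 48:163 52:163 56:161 60:162 64:162 68:163 72:163 76:162 80:163 84:162 88:162 92:162 96:161 100:162 104:163 108:163 112:162 116:162 120:152 124:127 128:118 132:104 136:55 139:28 144:30 148:30 152:32 156:32
```

Request:
arm_command(
  targets=[
    [[0, 0.0007, -0.0022, 0, 0, 0], [0, 0.0008, -0.0022, 0, 0, 0], [0, 0.0008, -0.0022, 0, 0, 0], [0, 0.0009, -0.0022, 0, 0, 0], [0, 0.0009, -0.0022, 0, 0, 0], [0, 0.0009, -0.0022, 0, 0, 0], [0, 0.0009, -0.0022, 0, 0, 0], [0, 0.0009, -0.0022, 0, 0, 0], [0, 0, 0, 0, 0, 0]],
  ],
)

```text
clock: 13.68
position: [0.4871, -0.1309, 0.1262]
ee_rot: [-3.135, -0.19, 0.001]
force: [-0.5, 7.3, -0.6]
width: 0.142
gripper_force: 25.0
```

```bash
python3 -c "
from h import *
im,th=oak(); prof(th)
c=np.radians(np.arange(14,31)); y=.27*np.cos(c)-.048*np.sin(c); z=.27*np.sin(c)+.048*np.cos(c)
print(list(zip(range(14,30),(-np.diff(y)*1e3).round(2),(np.diff(z)*1e3).round(2))))"
```

```text
t 13.68 tilt 15.97 F [-0.5  7.3 -0.6] y -0.1309
20:132 24:132 28:89 32:74 36:55 40:88 44:148 48:160 52:160 56:161 60:161 64:161 68:160 72:159 76:159 80:160 84:160 88:159 92:159 96:160 100:160 104:159 108:161 112:161 116:161 120:152 124:124 128:90 132:39 136:28 139:29 144:31 148:35 152:34 156:34
[(14, np.float64(1.99), np.float64(4.35)), (15, np.float64(2.07), np.float64(4.32)), (16, np.float64(2.14), np.float64(4.28)), (17, np.float64(2.22), np.float64(4.24)), (18, np.float64(2.29), np.float64(4.2)), (19, np.float64(2.36), np.float64(4.16)), (20, np.float64(2.43), np.float64(4.12)), (21, np.float64(2.51), np.float64(4.08)), (22, np.float64(2.58), np.float64(4.03)), (23, np.float64(2.65), np.float64(3.99)), (24, np.float64(2.72), np.float64(3.94)), (25, np.float64(2.78), np.float64(3.89)), (26, np.float64(2.85), np.float64(3.84)), (27, np.float64(2.92), np.float64(3.79)), (28, np.float64(2.98), np.float64(3.74)), (29, np.float64(3.05), np.float64(3.69))]
```

Request:
arm_command(
  targets=[
    [[0, 0.0005, -0.0011, 0, 0, 0], [0, 0.0005, -0.0011, 0, 0, 0], [0, 0.0005, -0.0011, 0, 0, 0], [0, 0.0006, -0.001, 0, 0, 0], [0, 0, 0, 0, 0, 0], [0, 0, 0, 0, 0, 0], [0, 0, 0, 0, 0, 0]],
  ],
)

```text
clock: 14.6
position: [0.4873, -0.1329, 0.1303]
ee_rot: [-3.135, -0.19, 0.002]
force: [-0.9, 6.2, -0.4]
width: 0.143
gripper_force: 25.0
```

```bash
python3 -c "
from h import *
im,th=oak(); prof(th)"
```

```text
t 14.6 tilt 16.95 F [-0.9  6.2 -0.4] y -0.1329
20:121 24:131 28:90 32:76 36:56 40:75 44:137 48:158 52:159 56:159 60:159 64:159 68:159 72:160 76:158 80:158 84:159 88:158 92:158 96:159 100:159 104:159 108:159 112:160 116:160 120:151 124:120 128:71 132:31 136:30 139:31 144:32 148:33 152:34 156:35
```

Request:
arm_command(
  targets=[
    [[0, 0.0006, -0.0011, 0, 0, 0], [0, 0.0006, -0.0011, 0, 0, 0], [0, 0.0006, -0.001, 0, 0, 0], [0, 0.0006, -0.001, 0, 0, 0], [0, 0, 0, 0, 0, 0], [0, 0, 0, 0, 0, 0], [0, 0, 0, 0, 0, 0]],
  ],
)

```text
clock: 15.52
position: [0.4876, -0.135, 0.1345]
ee_rot: [-3.134, -0.19, 0.001]
force: [-0.5, 8.6, 0.4]
width: 0.141
gripper_force: 25.0
```

```bash
python3 -c "
from h import *
im,th=oak(); prof(th)"
```

```text
t 15.53 tilt 17.94 F [-0.5  8.6  0.4] y -0.135
20:107 24:134 28:95 32:76 36:59 40:68 44:128 48:159 52:159 56:158 60:158 64:159 68:159 72:159 76:158 80:158 84:158 88:158 92:157 96:158 100:158 104:157 108:159 112:159 116:158 120:150 124:108 128:47 132:28 136:31 139:32 144:34 148:35 152:36 156:37
```

18→19: y 2.2, z 4.2.

Request:
arm_command(
  targets=[
    [[0, 0.0005, -0.0011, 0, 0, 0], [0, 0.0005, -0.0011, 0, 0, 0], [0, 0.0006, -0.001, 0, 0, 0], [0, 0.0006, -0.001, 0, 0, 0], [0, 0, 0, 0, 0, 0], [0, 0, 0, 0, 0, 0], [0, 0, 0, 0, 0, 0]],
  ],
)

```text
clock: 16.45
position: [0.4879, -0.1371, 0.1388]
ee_rot: [-3.134, -0.19, 0.001]
force: [-0.3, 8.0, -0.2]
width: 0.143
gripper_force: 25.0
```

```bash
python3 -c "
from h import *
im,th=oak(); prof(th)"
```

```text
t 16.45 tilt 18.95 F [-0.3  8.  -0.2] y -0.1371
20:95 24:137 28:101 32:78 36:61 40:60 44:116 48:155 52:157 56:158 60:158 64:158 68:158 72:158 76:157 80:158 84:159 88:156 92:157 96:157 100:157 104:156 108:158 112:158 116:158 120:146 124:88 128:30 132:29 136:30 139:32 144:34 148:35 152:35 156:36
```

19→20: y 2.3, z 4.2.

Request:
arm_command(
  targets=[
    [[0, 0.0005, -0.0011, 0, 0, 0], [0, 0.0006, -0.0011, 0, 0, 0], [0, 0.0006, -0.001, 0, 0, 0], [0, 0.0006, -0.001, 0, 0, 0], [0, 0, 0, 0, 0, 0], [0, 0, 0, 0, 0, 0], [0, 0, 0, 0, 0, 0]],
  ],
)

```text
clock: 17.38
position: [0.4881, -0.1394, 0.143]
ee_rot: [-3.134, -0.19, 0.001]
force: [-0.5, 8.0, -0.2]
width: 0.143
gripper_force: 25.0
```

```bash
python3 -c "
from h import *
im,th=oak(); prof(th)"
```

```text
t 17.38 tilt 19.96 F [-0.5  8.  -0.2] y -0.1394
20:79 24:130 28:101 32:78 36:65 40:54 44:103 48:149 52:156 56:157 60:157 64:157 68:156 72:157 76:157 80:156 84:157 88:156 92:156 96:157 100:156 104:156 108:157 112:157 116:157 120:134 124:59 128:27 132:31 136:32 139:34 144:34 148:36 152:37 156:37
```

20→21: y 2.4, z 4.1.

Request:
arm_command(
  targets=[
    [[0, 0.0006, -0.0011, 0, 0, 0], [0, 0.0006, -0.001, 0, 0, 0], [0, 0.0006, -0.001, 0, 0, 0], [0, 0.0006, -0.001, 0, 0, 0], [0, 0, 0, 0, 0, 0], [0, 0, 0, 0, 0, 0], [0, 0, 0, 0, 0, 0]],
  ],
)

```text
clock: 18.3
position: [0.4884, -0.1417, 0.1471]
ee_rot: [-3.134, -0.19, 0.001]
force: [-0.5, 7.7, 0.9]
width: 0.143
gripper_force: 25.0
```

```bash
python3 -c "
from h import *
im,th=oak(); prof(th)"
```

```text
t 18.3 tilt 20.95 F [-0.5  7.7  0.9] y -0.1417
20:63 24:119 28:107 32:81 36:67 40:50 44:91 48:144 52:156 56:156 60:156 64:156 68:156 72:156 76:156 80:157 84:157 88:156 92:156 96:156 100:156 104:156 108:156 112:156 116:148 120:95 124:32 128:29 132:32 136:33 139:34 144:36 148:38 152:38 156:39
```

21→22: y 2.5, z 4.1.

Request:
arm_command(
  targets=[
    [[0, 0.0006, -0.0011, 0, 0, 0], [0, 0.0006, -0.001, 0, 0, 0], [0, 0.0006, -0.001, 0, 0, 0], [0, 0.0007, -0.001, 0, 0, 0], [0, 0, 0, 0, 0, 0], [0, 0, 0, 0, 0, 0], [0, 0, 0, 0, 0, 0]],
  ],
)

```text
clock: 19.23
position: [0.4887, -0.1441, 0.1512]
ee_rot: [-3.134, -0.19, 0.001]
force: [0.3, 8.1, 0.8]
width: 0.14
gripper_force: 25.0
```

```bash
python3 -c "
from h import *
im,th=oak(); prof(th)"
```

```text
t 19.23 tilt 21.96 F [0.3 8.1 0.8] y -0.1441
20:51 24:109 28:112 32:81 36:69 40:51 44:76 48:134 52:155 56:155 60:156 64:156 68:155 72:155 76:155 80:155 84:155 88:156 92:155 96:154 100:155 104:155 108:155 112:155 116:126 120:50 124:28 128:31 132:33 136:34 139:36 144:37 148:37 152:38 156:40
```

22→23: y 2.6, z 4.0.

Request:
arm_command(
  targets=[
    [[0, 0.0006, -0.001, 0, 0, 0], [0, 0.0006, -0.001, 0, 0, 0], [0, 0.0007, -0.001, 0, 0, 0], [0, 0.0006, -0.001, 0, 0, 0], [0, 0, 0, 0, 0, 0], [0, 0, 0, 0, 0, 0], [0, 0, 0, 0, 0, 0]],
  ],
)

```text
clock: 20.15
position: [0.4891, -0.1465, 0.1552]
ee_rot: [-3.134, -0.191, 0.001]
force: [-0.4, 8.5, 1.2]
width: 0.143
gripper_force: 25.0
```

```bash
python3 -c "
from h import *
im,th=oak(); prof(th)"
```

```text
t 20.15 tilt 22.96 F [-0.4  8.5  1.2] y -0.1465
20:41 24:96 28:116 32:82 36:70 40:53 44:69 48:122 52:153 56:155 60:156 64:154 68:154 72:154 76:154 80:155 84:154 88:154 92:155 96:154 100:154 104:154 108:154 112:139 116:81 120:30 124:31 128:32 132:33 136:36 139:36 144:36 148:38 152:39 156:40
```

Request:
arm_command(
  targets=[
    [[0, 0.0006, -0.001, 0, 0, 0], [0, 0.0006, -0.001, 0, 0, 0], [0, 0.0007, -0.001, 0, 0, 0], [0, 0.0007, -0.001, 0, 0, 0], [0, 0, 0, 0, 0, 0], [0, 0, 0, 0, 0, 0], [0, 0, 0, 0, 0, 0]],
  ],
)

```text
clock: 21.08
position: [0.4894, -0.149, 0.1592]
ee_rot: [-3.134, -0.191, 0.001]
force: [-0.4, 8.9, 1.3]
width: 0.142
gripper_force: 25.0
```

```bash
python3 -c "
from h import *
im,th=oak(); prof(th)
snap('scene','c6.png',(310,130,430,225),6)"
```

```text
t 21.07 tilt 23.97 F [-0.4  8.9  1.3] y -0.149
20:38 24:79 28:111 32:85 36:71 40:57 44:60 48:113 52:151 56:154 60:154 64:154 68:153 72:154 76:153 80:153 84:153 88:153 92:153 96:153 100:153 104:153 108:147 112:105 116:39 120:29 124:33 128:32 132:35 136:37 139:38 144:38 148:39 152:39 156:41
```

View pics/c6.png

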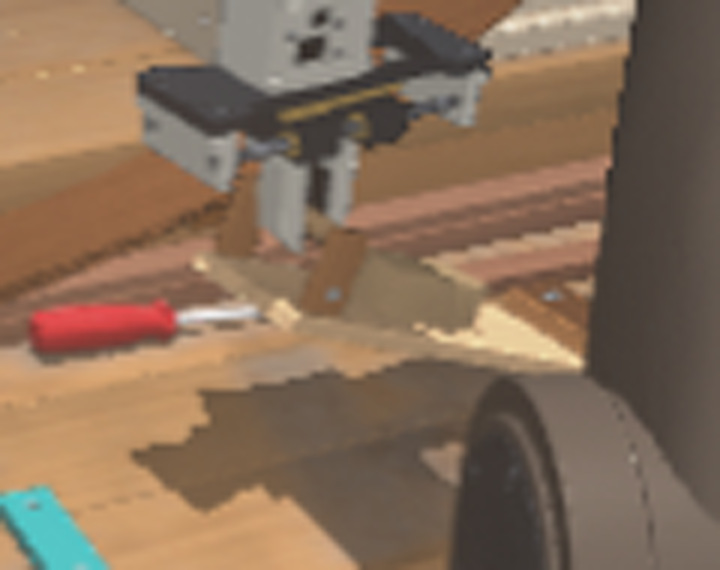

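The scene view shows the board tipped with the bar held at crop (310,240), full (362,170). The oak is still up at crop (410,290), full (378,178), clear of the fingers. Continuing.

Request:
arm_command(
  targets=[
    [[0, 0.0006, -0.001, 0, 0, 0], [0, 0.0007, -0.001, 0, 0, 0], [0, 0.0007, -0.001, 0, 0, 0], [0, 0.0006, -0.001, 0, 0, 0], [0, 0, 0, 0, 0, 0], [0, 0, 0, 0, 0, 0], [0, 0, 0, 0, 0, 0]],
  ],
)

```text
clock: 22.05
position: [0.4897, -0.1516, 0.1633]
ee_rot: [-3.134, -0.191, 0.001]
force: [-0.1, 8.1, 1.6]
width: 0.14
gripper_force: 25.0
```

```bash
python3 -c "
from h import *
im,th=oak(); prof(th)"
```

```text
t 22.05 tilt 24.99 F [-0.1  8.1  1.6] y -0.1516
20:37 24:64 28:102 32:89 36:73 40:59 44:52 48:99 52:145 56:152 60:153 64:153 68:152 72:152 76:153 80:153 84:153 88:152 92:152 96:152 100:153 104:151 108:123 112:53 116:30 120:33 124:32 128:35 132:35 136:37 139:37 144:39 148:39 152:40 156:41
```

Request:
arm_command(
  targets=[
    [[0, 0.0007, -0.001, 0, 0, 0], [0, 0.0007, -0.001, 0, 0, 0], [0, 0.0007, -0.001, 0, 0, 0], [0, 0.0007, -0.0009, 0, 0, 0], [0, 0, 0, 0, 0, 0], [0, 0, 0, 0, 0, 0], [0, 0, 0, 0, 0, 0]],
  ],
)

```text
clock: 22.98
position: [0.49, -0.1543, 0.1672]
ee_rot: [-3.134, -0.191, 0.001]
force: [-0.1, 9.5, 1.6]
width: 0.146
gripper_force: 25.0
```

```bash
python3 -c "
from h import *
im,th=oak(); prof(th)"
```

```text
t 22.98 tilt 26.0 F [-0.1  9.5  1.6] y -0.1543
20:37 24:51 28:89 32:93 36:75 40:62 44:53 48:88 52:136 56:152 60:151 64:152 68:152 72:151 76:151 80:151 84:151 88:151 92:150 96:151 100:150 104:133 108:72 112:29 116:31 120:34 124:35 128:36 132:36 136:38 139:40 144:39 148:41 152:40 156:41
```

26→27: y 2.7 (easing the press), z 3.8.

Request:
arm_command(
  targets=[
    [[0, 0.0006, -0.001, 0, 0, 0], [0, 0.0006, -0.001, 0, 0, 0], [0, 0.0007, -0.0009, 0, 0, 0], [0, 0.0007, -0.0009, 0, 0, 0], [0, 0, 0, 0, 0, 0], [0, 0, 0, 0, 0, 0], [0, 0, 0, 0, 0, 0]],
  ],
)

```text
clock: 23.9
position: [0.4904, -0.1569, 0.171]
ee_rot: [-3.134, -0.191, 0.001]
force: [-1.5, 8.7, 2.2]
width: 0.143
gripper_force: 25.0
```

```bash
python3 -c "
from h import *
im,th=oak(); prof(th)"
```

```text
t 23.9 tilt 27.0 F [-1.5  8.7  2.2] y -0.1569
20:39 24:41 28:78 32:94 36:77 40:67 44:53 48:75 52:124 56:150 60:150 64:141 68:119 72:105 76:106 80:107 84:108 88:109 92:110 96:111 100:104 104:70 108:32 112:31 116:33 120:35 124:36 128:37 132:37 136:39 139:38 144:40 148:41 152:42 156:42
```

It is sliding. I hold still.

Request:
arm_command(
  targets=[
    [[0, 0, 0, 0, 0, 0], [0, 0, 0, 0, 0, 0], [0, 0, 0, 0, 0, 0], [0, 0, 0, 0, 0, 0], [0, 0, 0, 0, 0, 0], [0, 0, 0, 0, 0, 0], [0, 0, 0, 0, 0, 0], [0, 0, 0, 0, 0, 0], [0, 0, 0, 0, 0, 0], [0, 0, 0, 0, 0, 0]],
  ],
)

```text
clock: 25.2
position: [0.4904, -0.1569, 0.171]
ee_rot: [-3.134, -0.191, 0.001]
force: [-0.6, 8.2, 2.5]
width: 0.146
gripper_force: 25.0
```

```bash
python3 -c "
from h import *
im,th=oak(); prof(th); snap('top','c7.png',(385,165,465,225),9)"
```

```text
t 25.2 tilt 26.99 F [-0.6  8.2  2.5] y -0.1569
20:40 24:44 28:78 32:105 36:106 40:105 44:108 48:108 52:109 56:111 60:111 64:112 68:113 72:114 76:115 80:115 84:116 88:117 92:118 96:118 100:110 104:75 108:33 112:30 116:32 120:34 124:36 128:36 132:38 136:38 139:39 144:41 148:41 152:41 156:43
```

View pics/c7.png

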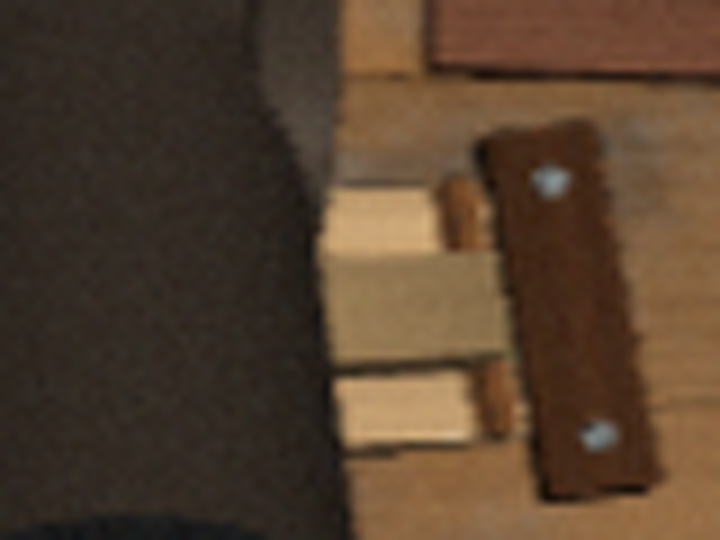

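The crop shows the oak down against the lip at (432,199), the nose still at the stop. I hold half a second more, then lower along the same arc.

Request:
arm_command(
  targets=[
    [[0, 0, 0, 0, 0, 0], [0, 0, 0, 0, 0, 0], [0, 0, 0, 0, 0, 0], [0, 0, 0, 0, 0, 0], [0, -0.0014, 0.0019, 0, 0, 0], [0, -0.0014, 0.0019, 0, 0, 0], [0, -0.0014, 0.0019, 0, 0, 0], [0, -0.0014, 0.002, 0, 0, 0], [0, 0, 0, 0, 0, 0]],
  ],
)

```text
clock: 26.42
position: [0.4897, -0.1515, 0.1633]
ee_rot: [-3.134, -0.191, 0.001]
force: [-0.8, 8.3, 1.9]
width: 0.141
gripper_force: 25.0
```

Request:
arm_command(
  targets=[
    [[0, -0.0014, 0.0019, 0, 0, 0], [0, -0.0013, 0.002, 0, 0, 0], [0, -0.0014, 0.002, 0, 0, 0], [0, -0.0013, 0.002, 0, 0, 0], [0, -0.0013, 0.002, 0, 0, 0], [0, -0.0013, 0.002, 0, 0, 0], [0, 0, 0, 0, 0, 0]],
  ],
)

```text
clock: 27.3
position: [0.4888, -0.1439, 0.1514]
ee_rot: [-3.135, -0.19, 0.001]
force: [-0.0, 7.9, 2.4]
width: 0.145
gripper_force: 25.0
```

```bash
python3 -c "
from h import *
im,th=oak(); prof(th)"
```

```text
t 27.3 tilt 22.01 F [-0.   7.9  2.4] y -0.1439
20:49 24:105 28:123 32:110 36:111 40:112 44:112 48:113 52:113 56:115 60:115 64:116 68:116 72:117 76:119 80:119 84:120 88:121 92:120 96:121 100:122 104:122 108:120 112:101 116:70 120:39 124:28 128:30 132:33 136:35 139:34 144:36 148:37 152:37 156:39
```

Request:
arm_command(
  targets=[
    [[0, -0.0013, 0.002, 0, 0, 0], [0, -0.0012, 0.0021, 0, 0, 0], [0, -0.0012, 0.0021, 0, 0, 0], [0, -0.0012, 0.0021, 0, 0, 0], [0, -0.0012, 0.0021, 0, 0, 0], [0, -0.0012, 0.0021, 0, 0, 0], [0, -0.0012, 0.0021, 0, 0, 0], [0, -0.0011, 0.0021, 0, 0, 0], [0, -0.0011, 0.0021, 0, 0, 0], [0, -0.0011, 0.0021, 0, 0, 0]],
  ],
)

```text
clock: 28.6
position: [0.4874, -0.1327, 0.1305]
ee_rot: [-3.135, -0.19, 0.001]
force: [-0.7, 5.4, 1.3]
width: 0.141
gripper_force: 25.0
```

Request:
arm_command(
  targets=[
    [[0, -0.0011, 0.0021, 0, 0, 0], [0, -0.0011, 0.0021, 0, 0, 0], [0, -0.001, 0.0022, 0, 0, 0], [0, -0.001, 0.0022, 0, 0, 0], [0, -0.001, 0.0022, 0, 0, 0], [0, -0.001, 0.0022, 0, 0, 0], [0, -0.001, 0.0022, 0, 0, 0], [0, -0.001, 0.0022, 0, 0, 0], [0, -0.0009, 0.0022, 0, 0, 0], [0, -0.0009, 0.0022, 0, 0, 0]],
  ],
)

```text
clock: 29.85
position: [0.4863, -0.1233, 0.1087]
ee_rot: [3.136, 0.189, -0.0]
force: [-1.4, 4.2, 0.4]
width: 0.142
gripper_force: 25.0
```

Request:
arm_command(
  targets=[
    [[0, -0.0007, 0.0022, 0, 0, 0], [0, -0.0007, 0.0022, 0, 0, 0], [0, -0.0007, 0.0022, 0, 0, 0], [0, -0.0008, 0.0023, 0, 0, 0], [0, -0.0008, 0.0022, 0, 0, 0], [0, -0.0008, 0.0023, 0, 0, 0], [0, -0.0008, 0.0023, 0, 0, 0], [0, -0.0007, 0.0023, 0, 0, 0], [0, -0.0007, 0.0023, 0, 0, 0], [0, -0.0007, 0.0023, 0, 0, 0]],
  ],
)

```text
clock: 31.1
position: [0.4855, -0.1156, 0.0861]
ee_rot: [-3.136, -0.19, 0.0]
force: [-0.2, 5.8, -0.3]
width: 0.144
gripper_force: 25.0
```

Request:
arm_command(
  targets=[
    [[0, -0.0007, 0.0023, 0, 0, 0], [0, -0.0007, 0.0023, 0, 0, 0], [0, -0.0006, 0.0023, 0, 0, 0], [0, -0.0006, 0.0023, 0, 0, 0], [0, -0.0006, 0.0023, 0, 0, 0], [0, -0.0006, 0.0023, 0, 0, 0], [0, -0.0005, 0.0023, 0, 0, 0], [0, -0.0005, 0.0023, 0, 0, 0], [0, 0, 0, 0, 0, 0]],
  ],
)

```text
clock: 32.22
position: [0.4848, -0.1109, 0.0676]
ee_rot: [-3.136, -0.19, 0.001]
force: [-0.3, 6.1, -1.6]
width: 0.142
gripper_force: 25.0
```

Request:
arm_command(
  targets=[
    [[0, -0.0004, 0.002, 0, 0, 0], [0, -0.0004, 0.002, 0, 0, 0], [0, -0.0004, 0.002, 0, 0, 0], [0, -0.0004, 0.002, 0, 0, 0], [0, -0.0003, 0.0015, 0, 0, 0], [0, -0.0003, 0.0015, 0, 0, 0], [0, -0.0002, 0.001, 0, 0, 0], [0, -0.0002, 0.001, 0, 0, 0], [0, 0, 0, 0, 0, 0]],
  ],
)

```text
clock: 33.35
position: [0.4845, -0.1083, 0.0547]
ee_rot: [-3.136, -0.19, 0.0]
force: [-0.3, 6.3, -1.0]
width: 0.144
gripper_force: 25.0
```

Request:
arm_command(
  targets=[
    [[0, 0, 0.0005, 0, 0, 0], [0, 0, 0.0005, 0, 0, 0], [0, 0, 0, 0, 0, 0], [0, 0, 0, 0, 0, 0]],
  ],
)

```text
clock: 33.85
position: [0.4846, -0.1082, 0.0539]
ee_rot: [-3.136, -0.19, 0.0]
force: [-0.7, 7.3, 0.9]
width: 0.146
gripper_force: 25.0
```

Flat. I relax the press, open, then rise.

Request:
arm_command(
  targets=[
    [[0, -0.0005, 0.0001, 0, 0, 0], [0, -0.0005, 0, 0, 0, 0], [0, 0, 0, 0, 0, 0], [0, 0, 0, 0, 0, 0]],
  ],
  newtons=5,
)

```text
clock: 34.35
position: [0.4846, -0.1081, 0.0538]
ee_rot: [3.135, 0.189, 0.0]
force: [0.5, 1.0, -1.8]
width: 0.149
gripper_force: 5.0
```

Request:
arm_command(
  targets=[
    [[0, 0, 0, 0, 0, 0], [0, 0, 0, 0, 0, 0], [0, 0, 0, 0, 0, 0], [0, 0, 0, 0, 0, 0], [0, 0, 0, 0, 0, 0], [0, 0, 0, 0, 0, 0]],
  ],
  jaw=0.05,
)

```text
clock: 35.1
position: [0.4845, -0.1076, 0.0538]
ee_rot: [3.136, 0.19, 0.0]
force: [0.1, -0.0, -0.4]
width: 0.544
gripper_force: 0.0
```

Request:
arm_command(
  targets=[
    [[0, 0, 0.0, 0, 0, 0], [0, 0, -0.01, 0, 0, 0], [0, 0, -0.02, 0, 0, 0], [0, 0, -0.03, 0, 0, 0], [0, 0, -0.03, 0, 0, 0], [0, 0, -0.03, 0, 0, 0], [0, 0, -0.03, 0, 0, 0], [-0.02, -0.03, 0, 0, 0, 0], [-0.03, -0.05, 0, 0, 0, 0], [0, 0, 0, 0, 0, 0]],
  ],
)

```text
clock: 36.35
position: [0.4228, -0.0313, 0.2045]
ee_rot: [-3.135, -0.197, 0.001]
force: [1.0, -0.3, 0.8]
width: 0.543
gripper_force: 0.0
```

```bash
python3 - <<'E'
from h import *
im,th=oak(); prof(0)
s=arm.observe();print(s['position'],s['force'])
snap("top","c8.png",(340,170,465,235),6)
E
```

```text
t 36.35 tilt 36.39 F [ 1.  -0.3  0.8] y -0.0313
20:112 24:99 28:121 32:122 36:122 40:121 44:123 48:122 52:123 56:123 60:124 64:124 68:123 72:124 76:125 80:124 84:124 88:124 92:125 96:124 100:124 104:126 108:111 112:63 116:121 120:162 124:164 128:165 132:164 136:164 139:165 144:163 148:163 152:164 156:164
[ 0.42437848 -0.03296513  0.20465487] [-0.47435774 -0.07718508 -0.0252659 ]
```

View pics/c8.png

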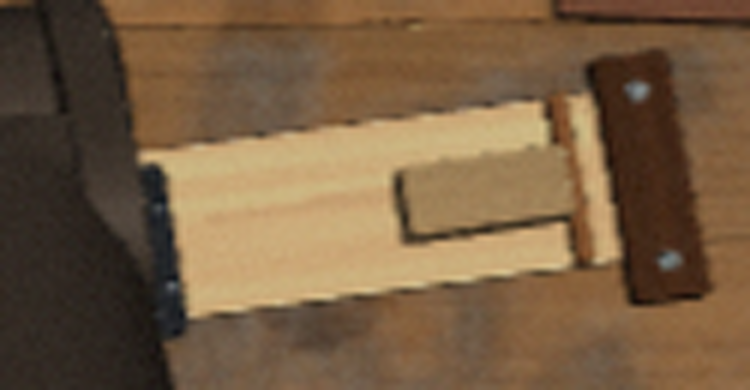

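The crop shows the oak against the lip at (421,201), the board flat, and its nose at the stop's face around (442,199). The gripper is clear, so I hand in.

```bash
python3 -c "
from cell import arm
print(arm.sign_off())"
```

```text
the job is handed in; nothing more can be done
None
```

The oak piece started to slide at about 27° and came to rest against the lip; the board was then lowered flat with its nose at the stop, released, and the job handed in at about 36 s of the 72 s allowed; the sign-off returned no verdict.

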